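# Cock and fire a spring marking stamp on a specimen cassette

## Task

Mark the cassette that lies in the spring stamp: draw the stamp's knob up until you feel its sear catch, without hauling it hard against the buffer just beyond, and let go so that the striker stays up by itself. Then gently press the trip lever down so that the striker fires onto the cassette, and take the hand away, leaving the cassette in its nest and everything else on the bench where it is.

Things in the scene. Friction and masses are not known exactly. Their poses are not given: they have to be found in the camera images.
- stamp: the spring marking stamp, fixed to the bench: grey base plate 140 x 150 mm, white C-shaped frame with its column on the -y side and a white housing 48 x 87 mm, top 150 mm and underside 80 mm above the bench. Origin: bench level, straight below the striker's vertical axis; z up, x and y turn with the stamp; the trip lever points along its +y
- knob_mid (a point): middle of the striker's black round knob (36 mm diameter, 36 mm high, vertical axis), on its axis and half way up; the knob's underside is 18 mm below this point, 10 mm above the housing when the striker is down. It rises and falls with the striker. To be gripped from above across its diameter
- striker (a joint): height (m) of the striker (knob, rod, die; 0.23 kg) above its down position, die on cassette; grows upward. Spring and weight pull it down with 5.5 N at the bottom, up to 11 N at 40 mm. The sear catches at 22 to 40 mm, set by a collar hidden in the housing: it differs each time and cannot be seen, only felt. Released below the catch the striker drops back; above, it settles on the sear
- buffer: the rubber end buffer, hidden in the housing. Passing the sear adds up to 3 N of drag in the last 20 mm of the draw, then it clicks in; 1.5 mm above the catch the striker meets this buffer, felt as a sudden stiff rise of 6 N per mm. It must not be loaded with more than 15 N (whole pull below about 25 N). Origin: centre of its underside, on the striker's axis, z up
- trip_pad (a point): middle of the top of the pad (26 x 26 mm, 5 mm thick) at the outer end of the steel trip lever, which sticks out of the housing along the stamp's +y; 85 mm from the striker's axis and 100 mm above the bench at rest. Nothing but the bench stands below it
- sear (a joint): angle (rad) of the trip lever; 0 at rest, grows as the pad is pressed down, hard stop at 0.3 (pad 20 mm down); hinge 69 mm from the pad. With the striker caught it lets go at 0.08 to 0.15 rad (pad 5 to 10 mm down) under 3 to 5 N; a light spring returns it. It also swings by itself as the striker's collar passes it, and back at the catch. Do not press it with more than 25 N
- cassette: the flat white cassette to be marked, 40 x 28 x 8 mm, loose in the stamp's nest under the die with about 2 mm of play; long side along the stamp's x. Origin: centre of its underside, z up
- nest (a point): centre of the nest's floor, 22 mm above the bench on the striker's axis, where the cassette's origin lies
- spare_a: bystander: spare white cassette 40 x 28 x 8 mm on the bench, origin at the centre of its underside
- spare_b: bystander: the other spare cassette, same size, origin likewise
- petri_a: bystander: round closed dish 90 mm across, 15 mm high, origin at the centre of its underside
- petri_b: bystander: another such dish, same size, origin likewise
- bottle: bystander: jar 56 mm across, 100 mm high, origin at the centre of its underside
- tweezers: bystander: steel tweezers lying flat, 125 mm long, 5 mm high
Mind the look-alikes: they are no part of the job. There is more than one size of the stamp; the job needs the largest.

How it is judged (in metres and radians):
On the way, in this order (a step that is already met when the one before it is completed fails the run):
1. the striker stays up on its sear with the hand off it (value of joint striker above 0.019 m and contact force between each of the arm, the fingers and striker below 0.05 N), for 0.3 s.
2. the striker fires down freely, with the hand off the knob (velocity of joint striker below -0.25 m/s and contact force between the fingers and striker below 0.05 N).
At the end, for the whole second after the job is handed in: the striker is down on the cassette (within 3 mm) after having been caught and fired, the trip lever is back at rest (within 0.03 rad), and the cassette lies still and flat in its nest, within 5 mm of its centre (value of joint striker below 0.003 m and value of joint sear below 0.03 rad and horizontal distance between cassette and nest below 0.005 m and z of cassette in the frame of nest below 0.003 m and angle between cassette's own z axis and vertical below 0.1 rad and linear speed of cassette below 0.02 m/s); the robot touches nothing.
It fails at once if the striker is hauled against its buffer with more than 15 N (contact force between striker and buffer above 15 N).
It fails at once if the trip lever is pressed with more than 25 N (contact force between the fingers and sear above 25 N).
It fails at once if a bystander is shifted by more than 30 mm (distance of any of spare_a, spare_b, petri_a, petri_b, bottle, tweezers from where it was at the start of the episode above 0.03 m).
It also fails if it takes over 64 s, if anything falls off the work surface, if the arm or the gripper's body presses on something with over 40 N, if the wrist force passes 120 N, or if a joint passes its speed limit or range.

## Robot

A 6-joint arm with a two-finger parallel gripper is mounted at the origin on the work surface. World frame = base frame: x ahead of the robot, y to its left, z up, the work surface at z = 0. Lengths are in m, angles in degrees, forces in N, time in s.
With the tool pointing down it reaches from about 0.275 to 0.85 m from the base axis. Payload 5.2 kg.
Tool frame: the origin (TCP) lies midway between the tips of the shut fingers; the grasp point (between the pads) lies 19 mm behind it (r.hold_point_z is the distance from the TCP to the grasp point, in m); z points along the fingers, y is the line along which they close (so a half turn about z gives the same grasp; the last joint's range is limited). The gripper opens to 85 mm and grips with 20 to 120 N. Pads are 22 mm wide; open, the fingers measure 114 mm over their backs; the gripper's body (76 mm by 85 mm) begins 54 mm behind the grasp point. The pads swing forward as they close: fully open they stand 13 mm farther back than shut.
Start: joints at [-79.916, 14.817, 87.949, -0, 77.235, -11.62], TCP at [0.203, -0.511, 0.231] pointing down, gripper open.
Joint ranges: [-179.93, 179.93], [-52.35, 119.4], [10.71, 147.94], [-69.91, 249.91], [12.55, 155.21], [-178.61, 178.61]. Speed limits (degrees/s): [147.25, 147.25, 180, 180, 180, 180].

## Interface

Orientations are given as [roll, pitch, yaw] about the fixed x, y, z axes, in that order (R = Rz(yaw) Ry(pitch) Rx(roll)).
In Python, from workcell import r, optics, job gives the robot as it stands.
- The arm moves only by the tool play_rows, never from a script. Its argument "targets" is a list of rows, each an object with "dr": the turn, a rotation vector about the tool's x, y, z in degrees, a list of three; "delta_pos": the shift along the tool's x, y, z in m, a list of three; "grip": the finger opening in m, from 0 to 0.0854. In form: [{"dr": [wx, wy, wz], "delta_pos": [dx, dy, dz], "grip": grip}, ...]. A call has 1 to 12 rows; each row shifts and turns the commanded pose from where the row before left it, along the tool's axes as they then stand; what a row does not reach is not made up. A row lasts 1/12 s, in which the tool goes at most 41.7 mm and 7.16 degrees, less where a joint would pass 70% of its speed; a pose out of reach is approached as far as the arm can. A call is refused whole if a number of a shift passes 0.0417 or a number of a turn 7.16, either way. A call with a gripper value outside its range is refused whole. The fingers move at their own pace and stop on an object; "newtons" is the grip in N (left out, the last holds). Time passes only in rows, so rows that do not move let the fingers close. It gives the time, the measured TCP pose, the force, the opening and the grip force at its end, in the units of the state.
- r.get_state(): the state, without advancing time (a new reading comes with each control period).
- optics.read_camera(name): name is "side" or "top" or "wrist"; returns the picture (480x640x3 uint8, red, green, blue); there is no depth.
- optics.get_calibration(name): a dict with "K" (3x3 intrinsics, pixels), "rvec" (rotation vector, rad) and "tvec" (3), from world to camera coordinates, as OpenCV has them; the wrist camera has in their place "hand_eye" (4x4, takes a point from camera to tool coordinates, whose origin is the TCP and whose axes are the flange's). Camera axes: x right, y down, z forward; pixel columns grow to the right and rows downward; lengths in m; the calibration is good to about 2 mm. A picture is of the moment at which its call begins: read the wrist's pose just before it. get_calibration takes no time and is no camera call.
- job.close_job(): hands the job in; it is judged then, once.
The state is a dict: "clock": time; "joints": joint angles; "dq": joint speeds; "joint_torque": joint torques, N m; "tool_pos": TCP position; "eef_rot": TCP orientation; "wrist_force": force on the tool from outside, world axes, zero at the start; "ft_torque": the same for the moment, N m; "grip_width": finger opening in m; "grip_force": force on a finger pad.
Only numpy, scipy, OpenCV 4.12 (cv2) and the standard library are available. Lean on these libraries where they do the work, as an engineer would, in place of code of your own. Each camera call takes 0.05 s, during which the arm holds its last target. There are 200 camera calls.

## Working session

There is one attempt and no reset: what is moved stays moved. The work goes in short steps, Python scripts to look and compute and a tool call to move; the robot and the scene stay as the last step left them, time stands still between calls to the robot, and variables do not carry over. Pictures are saved under pics/ and viewed, at most 10 in all, crops included, and the job is handed in when it is done.

Besides the shell and the picture viewer there is one more tool, called after "Request:" in YAML: its name, and indented under it one key for each argument. play_rows: Moves the arm, as the interface text tells. Its arguments: {"type":"object","properties":{"targets":{"type":"array"},"newtons":{"type":"number"}},"required":["targets"]}

```bash
mkdir -p pics
python3 - <<'E'
from workcell import r, optics
import cv2
print(r.get_state(), r.hold_point_z)
for n in ("top","side"):
    im=optics.read_camera(n); cv2.imwrite(f"pics/{n}0.png",im[:,:,::-1])
    c=optics.get_calibration(n); print(n,c)
print(optics.get_calibration("wrist"))
E
```

```text
{'clock': 0.0, 'joints': array([-7.99150814e+01,  1.48585188e+01,  8.80136834e+01,  3.25859215e-03,
        7.72335940e+01, -1.16210734e+01]), 'dq': array([-0.05464404,  0.04578898,  0.04209553, -0.02527188,  0.06573242,
       -0.02459428]), 'joint_torque': array([-7.83049672e-04, -4.46036518e+01, -2.90578437e+01, -2.84239150e-04,
        1.15894733e-02, -1.21752873e-05]), 'tool_pos': array([ 0.20334497, -0.51044905,  0.2304634 ]), 'eef_rot': array([-1.79897012e+02, -2.44229703e-02,  2.17052471e+01]), 'wrist_force': array([ 0.23306103, -0.0441387 , -0.70209136]), 'ft_torque': array([ 0.01302959, -0.04388316,  0.03917328]), 'grip_force': 0.0, 'grip_width': 0.08529159083568105} 0.0187
top {'K': array([[433.28980431,   0.        , 325.63188424],
       [  0.        , 433.28980431, 238.94183368],
       [  0.        ,   0.        ,   1.        ]]), 'rvec': array([ 2.23869409, -2.18272198,  0.0825198 ]), 'tvec': array([0.02445461, 0.58643013, 0.80069509])}
side {'K': array([[478.09849578,   0.        , 325.18606345],
       [  0.        , 478.09849578, 235.73219482],
       [  0.        ,   0.        ,   1.        ]]), 'rvec': array([ 0.32774585, -2.78212635,  1.2158863 ]), 'tvec': array([0.56563885, 0.16691464, 0.73986478])}
{'K': array([[388.24143566,   0.        , 324.07538647],
       [  0.        , 388.24143566, 241.27250718],
       [  0.        ,   0.        ,   1.        ]]), 'hand_eye': array([[-5.03315939e-04, -9.48480274e-01, -3.16835787e-01,
         8.09994775e-02],
       [ 9.99999725e-01, -6.50006299e-04,  3.57290297e-04,
         1.08126696e-03],
       [-5.44828056e-04, -3.16835520e-01,  9.48480340e-01,
        -1.43261116e-01],
       [ 0.00000000e+00,  0.00000000e+00,  0.00000000e+00,
         1.00000000e+00]])}
```

View pics/top0.png

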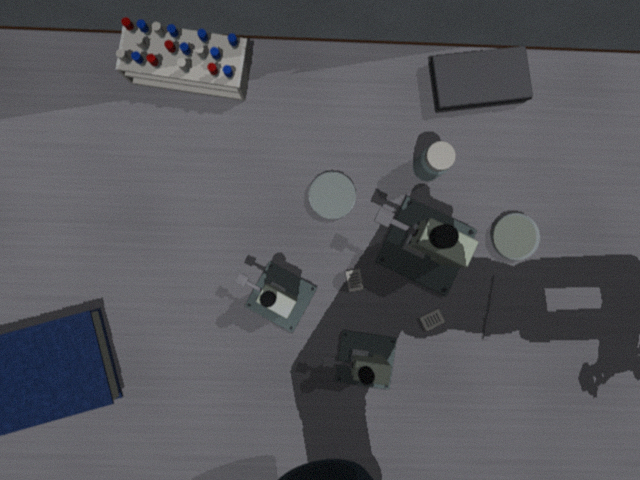

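View pics/side0.png

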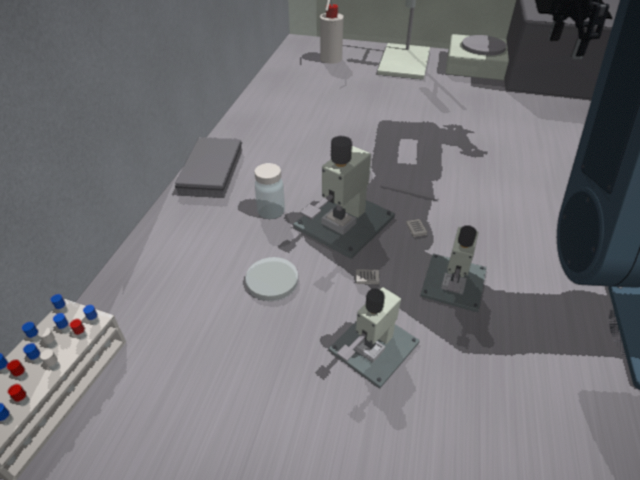

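The largest stamp is the one with its knob at top (444,236) and side (341,150). The two smaller stamps are look-alikes. Next I triangulate the knob and zoom in on the lever.

```bash
cat > h.py <<'E'
import numpy as np, cv2
from workcell import r, optics
from scipy.spatial.transform import Rotation as Ro
def cam(n, st=None):
    c=optics.get_calibration(n)
    if n!="wrist":
        R=cv2.Rodrigues(c["rvec"])[0]; return c["K"],R.T,-R.T@c["tvec"]
    H=c["hand_eye"]; T=Ro.from_euler("xyz",st["eef_rot"],degrees=True).as_matrix()
    return c["K"],T@H[:3,:3],T@H[:3,3]+st["tool_pos"]
def ray(C,p):
    K,R,o=C; d=R@np.linalg.solve(K,[p[0],p[1],1.]); return o,d/np.linalg.norm(d)
def plane(C,p,z):
    o,d=ray(C,p); return o+d*(z-o[2])/d[2]
def tri(rays):
    A=sum(np.eye(3)-np.outer(d,d) for o,d in rays); b=sum((np.eye(3)-np.outer(d,d))@o for o,d in rays)
    X=np.linalg.solve(A,b); return X,[np.linalg.norm(np.cross(X-o,d)) for o,d in rays]
def proj(C,X):
    K,R,o=C; q=K@(R.T@(np.array(X)-o)); return q[:2]/q[2]
E
python3 - <<'E'
from h import *
t=cv2.imread("pics/top0.png"); s=cv2.imread("pics/side0.png")
def blob(im,p,th):
    m=(im.max(2)<th).astype(np.uint8); n,l,st,c=cv2.connectedComponentsWithStats(m)
    k=l[p[1],p[0]]; return st[k],c[k]
for th in (25,35,45):print(blob(t,(444,236),th),blob(s,(341,150),th))
T=cam("top");S=cam("side")
print(tri([ray(T,(444,236)),ray(S,(341,150))]))
a=cv2.resize(t[170:310,350:510],None,fx=4.8,fy=4,interpolation=3); 
a=cv2.convertScaleAbs(cv2.resize(t[170:310,350:500],(600,560),interpolation=3),alpha=1.8)
cv2.imwrite("pics/ct.png",a)
cv2.imwrite("pics/cs.png",cv2.convertScaleAbs(cv2.resize(s[125:265,275:415],(560,560),interpolation=3),alpha=1.5))
E
```

```text
(array([     0,      0,    640,    480, 305339], dtype=int32), array([319.2230308 , 238.68041095])) (array([     0,      0,    640,    480, 305508], dtype=int32), array([318.09212852, 240.7309694 ]))
(array([429, 223,  29,  25, 545], dtype=int32), array([443.4440367 , 236.01100917])) (array([     0,      0,    640,    480, 298077], dtype=int32), array([310.87994042, 243.48614955]))
(array([429, 210,  29,  39, 656], dtype=int32), array([443.15091463, 233.85213415])) (array([     0,      0,    640,    480, 294768], dtype=int32), array([307.99568135, 244.3740976 ]))
(array([ 0.58680771, -0.13551237,  0.1762625 ]), [np.float64(0.00019850109526799186), np.float64(0.00019850109526770737)])
```

View pics/ct.png

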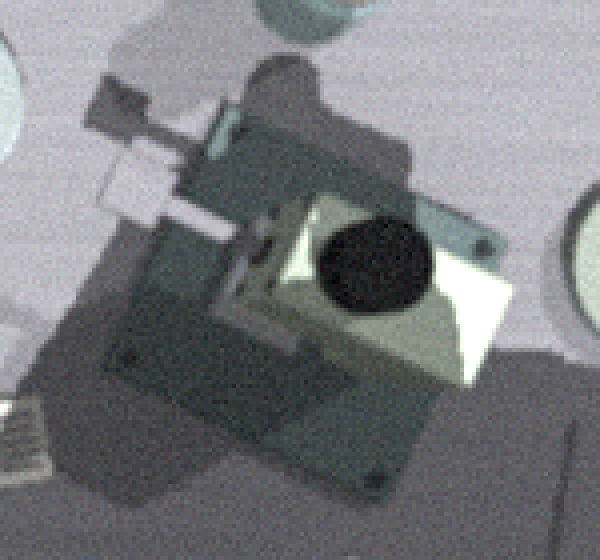

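View pics/cs.png

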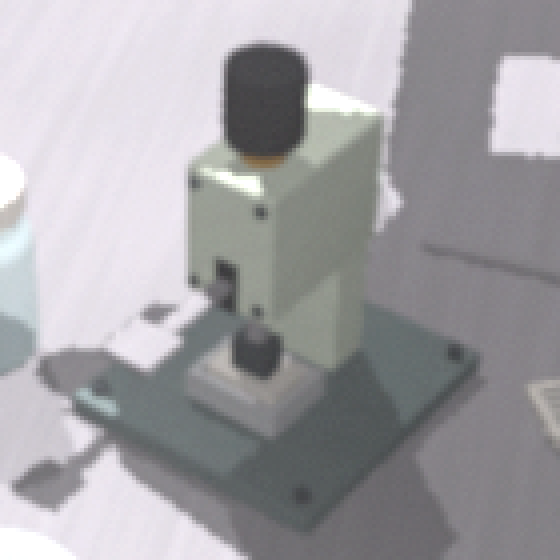

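Top crop: the white pad is at full-image (385,215.7), the knob at (444,236), and the housing runs down-right. Side crop: the pad is at (311,211) and the knob at (341,150).

Run:
```python
from h import *
T=cam("top");S=cam("side")
k,_=tri([ray(T,(443.6,236)),ray(S,(341.5,150.2))]); 
p,e=tri([ray(T,(385,215.7)),ray(S,(311.2,210.8))]); print(k,p,e)
kp=plane(T,(443.6,236),.187);pp=plane(T,(385,215.7),.100)
print(kp,pp,np.linalg.norm((pp-kp)[:2]),np.degrees(np.arctan2(*(pp-kp)[1::-1])))
# housing top edges in top crop px: corners
c=lambda x,y:plane(T,(350+x/4,170+y/4),.150)
A,B,D=c(320,193),c(513,290),c(470,386); print(A,B,D,np.linalg.norm(A-B),np.linalg.norm(B-D),np.degrees(np.arctan2(*(A-B)[1::-1])))
```

```text
[ 0.58631791 -0.13498132  0.17628964] [ 0.62198269 -0.05847487  0.09733384] [np.float64(0.001734687458642033), np.float64(0.0017346874586419076)]
[ 0.58632649 -0.13162604  0.187     ] [ 0.62340811 -0.05770068  0.1       ] 0.08270432537990774 63.36125380333822
[ 0.61607191 -0.12083903  0.15      ] [ 0.57977206 -0.19801315  0.15      ] [ 0.54155358 -0.18123836  0.15      ] 0.08528496080044956 0.041737820324916776 64.80944612567923
```

Request:
play_rows:
  targets:
    - {"dr": [0,0,0],"delta_pos": [0.01,-0.004,-0.01],"grip": 0.085}
    - {"dr": [0,0,0],"delta_pos": [0.02,-0.008,-0.01],"grip": 0.085}
    - {"dr": [0,0,0],"delta_pos": [0.022,-0.0095,-0.01],"grip": 0.085}
    - {"dr": [0,0,0],"delta_pos": [0.022,-0.0095,-0.01],"grip": 0.085}
    - {"dr": [0,0,0],"delta_pos": [0.022,-0.0095,-0.01],"grip": 0.085}
    - {"dr": [0,0,0],"delta_pos": [0.022,-0.0095,-0.01],"grip": 0.085}
    - {"dr": [0,0,0],"delta_pos": [0.022,-0.0095,0],"grip": 0.085}
    - {"dr": [0,0,0],"delta_pos": [0.022,-0.0095,0],"grip": 0.085}
    - {"dr": [0,0,0],"delta_pos": [0.022,-0.0095,0],"grip": 0.085}
    - {"dr": [0,0,0],"delta_pos": [0.022,-0.0095,0],"grip": 0.085}
    - {"dr": [0,0,0],"delta_pos": [0.022,-0.0095,0],"grip": 0.085}
    - {"dr": [0,0,0],"delta_pos": [0.022,-0.0095,0],"grip": 0.085}

```text
clock: 1.1
tool_pos: [0.3971, -0.3174, 0.292]
eef_rot: [180.0, -0.0, 21.7]
wrist_force: [-0.6, -0.7, -0.1]
grip_width: 0.0852
grip_force: 0.0
```

Request:
play_rows:
  targets:
    - {"dr": [0,0,0],"delta_pos": [0.022,-0.0095,0],"grip": 0.085}
    - {"dr": [0,0,0],"delta_pos": [0.022,-0.0095,0],"grip": 0.085}
    - {"dr": [0,0,0],"delta_pos": [0.022,-0.0095,0],"grip": 0.085}
    - {"dr": [0,0,0],"delta_pos": [0.022,-0.0095,0],"grip": 0.085}
    - {"dr": [0,0,0],"delta_pos": [0.022,-0.0095,0],"grip": 0.085}
    - {"dr": [0,0,0],"delta_pos": [0.022,-0.0095,0],"grip": 0.085}
    - {"dr": [0,0,0],"delta_pos": [0.022,-0.0095,0],"grip": 0.085}
    - {"dr": [0,0,0],"delta_pos": [0.022,-0.0095,0],"grip": 0.085}
    - {"dr": [0,0,0],"delta_pos": [0.022,-0.0095,0],"grip": 0.085}
    - {"dr": [0,0,0],"delta_pos": [0.022,-0.0095,0],"grip": 0.085}
    - {"dr": [0,0,0],"delta_pos": [0.022,-0.0095,0],"grip": 0.085}
    - {"dr": [0,0,0],"delta_pos": [0,0,0],"grip": 0.085}

```text
clock: 2.1
tool_pos: [0.5844, -0.1285, 0.2916]
eef_rot: [-179.9, -0.1, 21.9]
wrist_force: [-0.2, -0.5, 0.0]
grip_width: 0.085
grip_force: 0.0
```

Run:
```python
from h import *
st=r.get_state(); im=optics.read_camera("wrist")[:,:,::-1]; cv2.imwrite("pics/w1.png",cv2.convertScaleAbs(im,alpha=1.6))
W=cam("wrist",st); print(st["tool_pos"],st["eef_rot"],st["joints"],st["wrist_force"])
print(proj(W,(.5863,-.134,.196)),proj(W,(.6232,-.0577,.1)))
```

```text
[ 0.58444008 -0.12847629  0.29157437] [-1.79919583e+02 -1.08949755e-01  2.19103826e+01] [-23.14927459  18.08584125  75.11996207   0.13413614  86.77416945
  44.93274174] [-0.21855897 -0.48609292  0.02908389]
[331.43457804 243.79792337] [261.49805254 135.62231783]
```

View pics/w1.png

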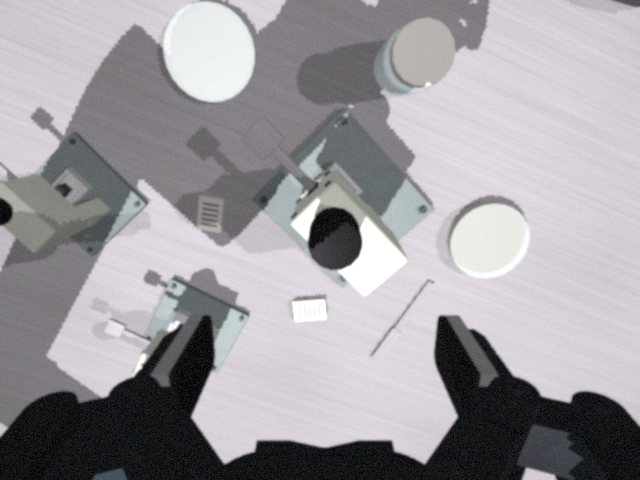

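The wrist view shows the knob at about (334,239) and the pad at about (264,134), close to the predicted pixels. I refine the knob position from its blob.

Run:
```python
from h import *
st=r.get_state(); W=cam("wrist",st)
im=cv2.imread("pics/w1.png"); m=(im.max(2)<50).astype(np.uint8)
n,l,s,c=cv2.connectedComponentsWithStats(cv2.morphologyEx(m,cv2.MORPH_OPEN,np.ones((7,7)))); k=l[239,334]; print(s[k],c[k])
T=cam("top");S=cam("side")
# knob mid z known .178 -> silhouette centroid ~ .186
K=plane(W,c[k],.187);print(K)
k3,e=tri([ray(W,c[k]),ray(T,(443.6,236)),ray(S,(341.5,150.2))]);print(k3,e)
P=plane(W,(264,134),.1); p3,e=tri([ray(W,(264,134)),ray(T,(385,215.7)),ray(S,(311.2,210.8))]); print(P,p3,e)
R=Ro.from_euler("xyz",st["eef_rot"],degrees=True).as_matrix()
print("tool shift to knob",R.T@(np.array([K[0],K[1],.181+.0187-.0187*2])-st["tool_pos"]))
```

```text
[     0      0    640    480 263991] [321.63021467 208.9124402 ]
[ 0.60212763 -0.12192342  0.187     ]
[ 0.59037281 -0.12957385  0.17720844] [np.float64(0.01139966563930563), np.float64(0.00594828835808128), np.float64(0.00591885109374076)]
[ 0.62377165 -0.06106858  0.1       ] [ 0.62264636 -0.05984562  0.09547246] [np.float64(0.0009330030238624278), np.float64(0.0018690419893855922), np.float64(0.002032801861674991)]
tool shift to knob [ 0.02055985 -0.00039855  0.1292025 ]
```

Run:
```python
from h import *
st=r.get_state(); W=cam("wrist",st)
im=cv2.GaussianBlur(cv2.imread("pics/w1.png"),(5,5),0); g=im.max(2); print(g[239,325:345:5])
m=(g<g[232:246,327:341].max()+12).astype(np.uint8)
n,l,s,c=cv2.connectedComponentsWithStats(m); k=l[239,334]; print(s[k],c[k])
T=cam("top");S=cam("side")
K=plane(W,c[k],.189);print(K)
print(tri([ray(W,c[k]),ray(T,(443.6,236)),ray(S,(341.5,150.2))]))
R=Ro.from_euler("xyz",st["eef_rot"],degrees=True).as_matrix()
print(R.T@(np.array([K[0],K[1],.163])-st["tool_pos"]))
```

```text
[53 60 59 56]
[ 309  208   52   60 2413] [334.40986324 237.69167012]
[ 0.58751096 -0.13692391  0.189     ]
(array([ 0.58561926, -0.13679452,  0.17575522]), [np.float64(0.002718433676239227), np.float64(0.0022196918475921473), np.float64(0.0005638673132253964)])
[0.00140359 0.00806811 0.12849206]
```

Request:
play_rows:
  targets:
    - {"dr": [0,0,0],"delta_pos": [0,0.0035,0.01],"grip": 0.085}
    - {"dr": [0,0,0],"delta_pos": [0,0.0034,0.015],"grip": 0.085}
    - {"dr": [0,0,0],"delta_pos": [0,0,0.015],"grip": 0.085}
    - {"dr": [0,0,0],"delta_pos": [0,0,0.015],"grip": 0.085}
    - {"dr": [0,0,0],"delta_pos": [0,0,0.015],"grip": 0.085}
    - {"dr": [0,0,0],"delta_pos": [0,0,0.015],"grip": 0.085}
    - {"dr": [0,0,0],"delta_pos": [0,0,0.015],"grip": 0.085}
    - {"dr": [0,0,0],"delta_pos": [0,0,0.01],"grip": 0.085}
    - {"dr": [0,0,0],"delta_pos": [0,0,0.01],"grip": 0.085}
    - {"dr": [0,0,0],"delta_pos": [0,0,0.009],"grip": 0.085}
    - {"dr": [0,0,0],"delta_pos": [0,0,0],"grip": 0.085}
    - {"dr": [0,0,0],"delta_pos": [0,0,0],"grip": 0.085}

```text
clock: 3.15
tool_pos: [0.5847, -0.1391, 0.1621]
eef_rot: [-180.0, 0.0, 21.7]
wrist_force: [1.3, -0.5, 0.3]
grip_width: 0.0848
grip_force: 0.0
```

Request:
play_rows:
  newtons: 20
  targets:
    - {"dr": [0,0,0],"delta_pos": [0,0,0],"grip": 0.06}
    - {"dr": [0,0,0],"delta_pos": [0,0,0],"grip": 0.05}
    - {"dr": [0,0,0],"delta_pos": [0,0,0],"grip": 0.045}
    - {"dr": [0,0,0],"delta_pos": [0,0,0],"grip": 0.042}
    - {"dr": [0,0,0],"delta_pos": [0,0,0],"grip": 0.04}
    - {"dr": [0,0,0],"delta_pos": [0,0,0],"grip": 0.038}
    - {"dr": [0,0,0],"delta_pos": [0,0,0],"grip": 0.036}
    - {"dr": [0,0,0],"delta_pos": [0,0,0],"grip": 0.034}
    - {"dr": [0,0,0],"delta_pos": [0,0,0],"grip": 0.032}
    - {"dr": [0,0,0],"delta_pos": [0,0,0],"grip": 0.03}

```text
clock: 3.98
tool_pos: [0.584, -0.1362, 0.1632]
eef_rot: [-179.8, -0.0, 21.8]
wrist_force: [-4.3, 9.0, 7.8]
grip_width: 0.0355
grip_force: 19.3
```

Request:
play_rows:
  newtons: 60
  targets:
    - {"dr": [0,0,0],"delta_pos": [0,-0.001,0],"grip": 0.03}
    - {"dr": [0,0,0],"delta_pos": [0,-0.001,0],"grip": 0.03}
    - {"dr": [0,0,0],"delta_pos": [0,-0.001,0],"grip": 0.03}
    - {"dr": [0,0,0],"delta_pos": [0,0,0],"grip": 0.03}
    - {"dr": [0,0,0],"delta_pos": [0,0,0],"grip": 0.03}

```text
clock: 4.4
tool_pos: [0.584, -0.1361, 0.1634]
eef_rot: [180.0, -0.1, 21.7]
wrist_force: [-1.0, 2.1, 6.5]
grip_width: 0.0345
grip_force: 59.4
```

Request:
play_rows:
  targets:
    - {"dr": [0,0,0],"delta_pos": [0,-0.0005,-0.001],"grip": 0.03}
    - {"dr": [0,0,0],"delta_pos": [0,0,-0.001],"grip": 0.03}
    - {"dr": [0,0,0],"delta_pos": [0,0,-0.001],"grip": 0.03}
    - {"dr": [0,0,0],"delta_pos": [0,0,-0.001],"grip": 0.03}
    - {"dr": [0,0,0],"delta_pos": [0,0,0],"grip": 0.03}
    - {"dr": [0,0,0],"delta_pos": [0,0,0],"grip": 0.03}

```text
clock: 4.9
tool_pos: [0.5839, -0.1361, 0.1657]
eef_rot: [180.0, -0.0, 21.7]
wrist_force: [4.8, -2.6, -5.6]
grip_width: 0.0344
grip_force: 60.2
```

Request:
play_rows:
  targets:
    - {"dr": [0,0,0],"delta_pos": [0,0,-0.001],"grip": 0.03}
    - {"dr": [0,0,0],"delta_pos": [0,0,-0.001],"grip": 0.03}
    - {"dr": [0,0,0],"delta_pos": [0,0,-0.001],"grip": 0.03}
    - {"dr": [0,0,0],"delta_pos": [0,0,-0.001],"grip": 0.03}
    - {"dr": [0,0,0],"delta_pos": [0,0,-0.001],"grip": 0.03}
    - {"dr": [0,0,0],"delta_pos": [0,0,-0.001],"grip": 0.03}
    - {"dr": [0,0,0],"delta_pos": [0,0,0],"grip": 0.03}
    - {"dr": [0,0,0],"delta_pos": [0,0,0],"grip": 0.03}

```text
clock: 5.57
tool_pos: [0.584, -0.1361, 0.1717]
eef_rot: [180.0, -0.0, 21.7]
wrist_force: [5.1, -2.7, -5.1]
grip_width: 0.0344
grip_force: 60.3
```

Request:
play_rows:
  targets:
    - {"dr": [0,0,0],"delta_pos": [0.001,0.001,-0.001],"grip": 0.03}
    - {"dr": [0,0,0],"delta_pos": [0,0,-0.001],"grip": 0.03}
    - {"dr": [0,0,0],"delta_pos": [0,0,-0.001],"grip": 0.03}
    - {"dr": [0,0,0],"delta_pos": [0,0,-0.001],"grip": 0.03}
    - {"dr": [0,0,0],"delta_pos": [0,0,-0.001],"grip": 0.03}
    - {"dr": [0,0,0],"delta_pos": [0,0,-0.001],"grip": 0.03}
    - {"dr": [0,0,0],"delta_pos": [0,0,-0.001],"grip": 0.03}
    - {"dr": [0,0,0],"delta_pos": [0,0,-0.001],"grip": 0.03}
    - {"dr": [0,0,0],"delta_pos": [0,0,-0.001],"grip": 0.03}
    - {"dr": [0,0,0],"delta_pos": [0,0,0],"grip": 0.03}
    - {"dr": [0,0,0],"delta_pos": [0,0,0],"grip": 0.03}

```text
clock: 6.48
tool_pos: [0.584, -0.1361, 0.1812]
eef_rot: [-179.9, 0.1, 21.7]
wrist_force: [-4.0, -1.3, -8.0]
grip_width: 0.0346
grip_force: 60.7
```

Request:
play_rows:
  targets:
    - {"dr": [0,0,0],"delta_pos": [0,0,-0.001],"grip": 0.03}
    - {"dr": [0,0,0],"delta_pos": [0,0,-0.001],"grip": 0.03}
    - {"dr": [0,0,0],"delta_pos": [0,0,0],"grip": 0.03}

```text
clock: 6.73
tool_pos: [0.584, -0.1361, 0.1832]
eef_rot: [-179.9, 0.1, 21.7]
wrist_force: [-6.3, -0.5, -7.7]
grip_width: 0.0347
grip_force: 60.7
```

Request:
play_rows:
  targets:
    - {"dr": [0,0,0],"delta_pos": [-0.0007,0,-0.001],"grip": 0.03}
    - {"dr": [0,0,0],"delta_pos": [0,0,0],"grip": 0.03}

```text
clock: 6.9
tool_pos: [0.5841, -0.1361, 0.1844]
eef_rot: [-180.0, -0.0, 21.7]
wrist_force: [-3.4, -0.5, -8.5]
grip_width: 0.0345
grip_force: 60.8
```

Request:
play_rows:
  targets:
    - {"dr": [0,0,0],"delta_pos": [0,0,-0.001],"grip": 0.03}
    - {"dr": [0,0,0],"delta_pos": [0,0,0],"grip": 0.03}

```text
clock: 7.07
tool_pos: [0.5841, -0.1361, 0.1854]
eef_rot: [-180.0, 0.0, 21.7]
wrist_force: [-3.5, 1.9, -9.2]
grip_width: 0.0348
grip_force: 60.7
```

Request:
play_rows:
  targets:
    - {"dr": [0,0,0],"delta_pos": [-0.0005,0,-0.001],"grip": 0.03}
    - {"dr": [0,0,0],"delta_pos": [0,0,0],"grip": 0.03}

```text
clock: 7.23
tool_pos: [0.5841, -0.1361, 0.1865]
eef_rot: [-180.0, -0.1, 21.7]
wrist_force: [-2.0, 2.5, -8.7]
grip_width: 0.0345
grip_force: 60.8
```

Request:
play_rows:
  targets:
    - {"dr": [0,0,0],"delta_pos": [0,0,-0.001],"grip": 0.03}
    - {"dr": [0,0,0],"delta_pos": [0,0,0],"grip": 0.03}

```text
clock: 7.4
tool_pos: [0.5841, -0.1362, 0.1875]
eef_rot: [-180.0, -0.1, 21.7]
wrist_force: [-1.6, 4.0, -9.0]
grip_width: 0.0348
grip_force: 60.7
```

Request:
play_rows:
  targets:
    - {"dr": [0,0,0],"delta_pos": [0,-0.0005,-0.001],"grip": 0.03}
    - {"dr": [0,0,0],"delta_pos": [0,0,0],"grip": 0.03}

```text
clock: 7.57
tool_pos: [0.5841, -0.1361, 0.1887]
eef_rot: [180.0, -0.1, 21.7]
wrist_force: [-1.2, 3.4, -8.1]
grip_width: 0.0344
grip_force: 60.7
```

Request:
play_rows:
  targets:
    - {"dr": [0,0,0],"delta_pos": [0,0,-0.001],"grip": 0.03}
    - {"dr": [0,0,0],"delta_pos": [0,0,0],"grip": 0.03}

```text
clock: 7.73
tool_pos: [0.584, -0.1361, 0.1896]
eef_rot: [180.0, -0.1, 21.7]
wrist_force: [0.1, 3.1, -8.5]
grip_width: 0.0344
grip_force: 60.7
```

Request:
play_rows:
  targets:
    - {"dr": [0,0,0],"delta_pos": [0,0,-0.001],"grip": 0.03}
    - {"dr": [0,0,0],"delta_pos": [0,0,0],"grip": 0.03}

```text
clock: 7.9
tool_pos: [0.584, -0.1362, 0.1906]
eef_rot: [180.0, -0.1, 21.7]
wrist_force: [0.2, 3.8, -8.8]
grip_width: 0.0344
grip_force: 60.7
```

Request:
play_rows:
  targets:
    - {"dr": [0,0,0],"delta_pos": [0,0,-0.001],"grip": 0.03}
    - {"dr": [0,0,0],"delta_pos": [0,0,0],"grip": 0.03}

```text
clock: 8.07
tool_pos: [0.584, -0.1362, 0.1917]
eef_rot: [180.0, -0.1, 21.7]
wrist_force: [2.2, 4.0, -8.1]
grip_width: 0.0343
grip_force: 60.7
```

Request:
play_rows:
  targets:
    - {"dr": [0,0,0],"delta_pos": [0,0,-0.001],"grip": 0.03}
    - {"dr": [0,0,0],"delta_pos": [0,0,0],"grip": 0.03}

```text
clock: 8.23
tool_pos: [0.584, -0.1361, 0.1923]
eef_rot: [180.0, -0.0, 21.7]
wrist_force: [3.2, 4.0, -11.3]
grip_width: 0.0344
grip_force: 60.8
```

Request:
play_rows:
  targets:
    - {"dr": [0,0,0],"delta_pos": [0,0,-0.001],"grip": 0.03}
    - {"dr": [0,0,0],"delta_pos": [0,0,0],"grip": 0.03}

```text
clock: 8.4
tool_pos: [0.584, -0.1361, 0.1928]
eef_rot: [-180.0, -0.0, 21.7]
wrist_force: [4.7, 4.1, -13.8]
grip_width: 0.0348
grip_force: 61.1
```

Force is rising at about 5 N/mm, so the striker is on the buffer and past the catch. I now lower it to check that the sear carries the load.

Request:
play_rows:
  targets:
    - {"dr": [0,0,0],"delta_pos": [-0.0005,0,0.001],"grip": 0.03}
    - {"dr": [0,0,0],"delta_pos": [0,-0.001,0.001],"grip": 0.03}
    - {"dr": [0,0,0],"delta_pos": [0,0,0],"grip": 0.03}

```text
clock: 8.65
tool_pos: [0.584, -0.1361, 0.1917]
eef_rot: [179.9, -0.1, 21.7]
wrist_force: [5.4, 1.8, -9.3]
grip_width: 0.0345
grip_force: 61.6
```

Request:
play_rows:
  targets:
    - {"dr": [0,0,0],"delta_pos": [0,0,0.001],"grip": 0.03}
    - {"dr": [0,0,0],"delta_pos": [0,0,0.001],"grip": 0.03}
    - {"dr": [0,0,0],"delta_pos": [0,0,0],"grip": 0.03}

```text
clock: 8.9
tool_pos: [0.584, -0.1361, 0.1904]
eef_rot: [179.9, -0.1, 21.7]
wrist_force: [5.8, 1.8, -6.5]
grip_width: 0.0345
grip_force: 62.0
```

Request:
play_rows:
  targets:
    - {"dr": [0,0,0],"delta_pos": [0,0,0.001],"grip": 0.03}
    - {"dr": [0,0,0],"delta_pos": [0,0,0],"grip": 0.03}
    - {"dr": [0,0,0],"delta_pos": [0,0,0],"grip": 0.03}

```text
clock: 9.15
tool_pos: [0.584, -0.1361, 0.1901]
eef_rot: [179.8, -0.2, 21.7]
wrist_force: [5.0, 1.9, 2.2]
grip_width: 0.0345
grip_force: 62.8
```

Request:
play_rows:
  newtons: 20
  targets:
    - {"dr": [0,0,0],"delta_pos": [0.001,0,0],"grip": 0.034}
    - {"dr": [0,0,0],"delta_pos": [0,0,0],"grip": 0.036}
    - {"dr": [0,0,0],"delta_pos": [0,0,0],"grip": 0.04}
    - {"dr": [0,0,0],"delta_pos": [0,0,0],"grip": 0.05}
    - {"dr": [0,0,0],"delta_pos": [0,0,0],"grip": 0.06}
    - {"dr": [0,0,0],"delta_pos": [0,0,0],"grip": 0.07}
    - {"dr": [0,0,0],"delta_pos": [0,0,0],"grip": 0.08}
    - {"dr": [0,0,0],"delta_pos": [0,0,0],"grip": 0.085}
    - {"dr": [0,0,0],"delta_pos": [0,0,0],"grip": 0.085}
    - {"dr": [0,0,0],"delta_pos": [0,0,0],"grip": 0.085}

```text
clock: 9.98
tool_pos: [0.5837, -0.1351, 0.1883]
eef_rot: [180.0, 0.0, 21.7]
wrist_force: [0.1, 0.5, 1.2]
grip_width: 0.0847
grip_force: 0.0
```

Request:
play_rows:
  targets:
    - {"dr": [0,0,0],"delta_pos": [0,0,-0.005],"grip": 0.085}
    - {"dr": [0,0,0],"delta_pos": [0,0,-0.01],"grip": 0.085}
    - {"dr": [0,0,0],"delta_pos": [0,0,-0.015],"grip": 0.085}
    - {"dr": [0,0,0],"delta_pos": [0,0,-0.015],"grip": 0.085}
    - {"dr": [0,0,0],"delta_pos": [0,0,-0.015],"grip": 0.085}
    - {"dr": [0,0,0],"delta_pos": [0,0,-0.015],"grip": 0.085}
    - {"dr": [0,0,0],"delta_pos": [0,0,-0.01],"grip": 0.085}
    - {"dr": [0,0,0],"delta_pos": [0,0,-0.005],"grip": 0.085}
    - {"dr": [0,0,0],"delta_pos": [0,0,0],"grip": 0.085}
    - {"dr": [0,0,0],"delta_pos": [0,0,0],"grip": 0.085}

```text
clock: 10.82
tool_pos: [0.5836, -0.1351, 0.2782]
eef_rot: [-180.0, 0.0, 21.7]
wrist_force: [0.1, -0.1, 0.1]
grip_width: 0.0852
grip_force: 0.0
```

Run:
```python
from h import *
st=r.get_state(); im=optics.read_camera("wrist")[:,:,::-1]; s=optics.read_camera("side")[:,:,::-1]
W=cam("wrist",st); np.save("w2.npy",np.r_[st["tool_pos"],st["eef_rot"]]); print(st["tool_pos"],st["eef_rot"],st["wrist_force"])
print("pad pred",proj(W,(.6235,-.0595,.1)))
a=cv2.resize(im[60:300,160:400],(480,480),interpolation=3); b=cv2.resize(s[105:225,285:365],(320,480),interpolation=3)
cv2.imwrite("pics/w2.png",cv2.convertScaleAbs(np.hstack([a,b]),alpha=1.6))
```

```text
[ 0.58357066 -0.13510073  0.27819462] [-1.79996808e+02  2.97416978e-03  2.17024337e+01] [ 0.09691659 -0.09961939  0.13136276]
pad pred [253.02813896 132.66469428]
```

View pics/w2.png

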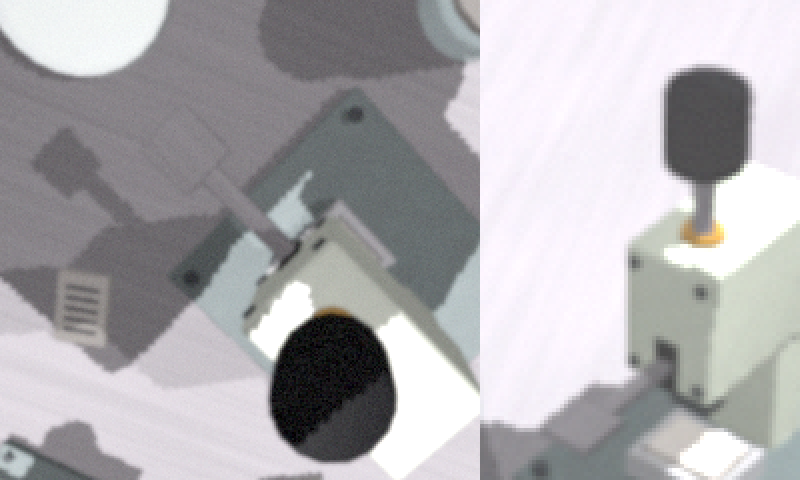

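The striker stays up: the rod shows under the knob in the side view. The pad is at wrist (253.5,132.5), matching the prediction. Next I move over the pad with the fingers shut and turn the hand so its body clears the raised knob.

Request:
play_rows:
  targets:
    - {"dr": [0,0,0],"delta_pos": [0.0066,-0.0057,0],"grip": 0.06}
    - {"dr": [0,0,0],"delta_pos": [0.0145,-0.0125,0],"grip": 0.03}
    - {"dr": [0,0,0],"delta_pos": [0.0145,-0.0125,0],"grip": 0.0}
    - {"dr": [0,0,0],"delta_pos": [0.0145,-0.0125,0],"grip": 0.0}
    - {"dr": [0,0,0],"delta_pos": [0.0145,-0.0125,0],"grip": 0.0}
    - {"dr": [0,0,-7],"delta_pos": [0,0,0],"grip": 0.0}
    - {"dr": [0,0,-7],"delta_pos": [0,0,0],"grip": 0.0}
    - {"dr": [0,0,-7],"delta_pos": [0,0,0],"grip": 0.0}
    - {"dr": [0,0,-7],"delta_pos": [0,0,0],"grip": 0.0}
    - {"dr": [0,0,-7],"delta_pos": [0,0,0],"grip": 0.0}
    - {"dr": [0,0,-7],"delta_pos": [0,0,0],"grip": 0.0}
    - {"dr": [0,0,0],"delta_pos": [0,0,0],"grip": 0.0}

```text
clock: 11.92
tool_pos: [0.623, -0.0588, 0.2775]
eef_rot: [-179.9, 0.0, 64.0]
wrist_force: [0.1, -0.1, 0.2]
grip_width: -0.0002
grip_force: 0.0
```

Request:
play_rows:
  targets:
    - {"dr": [0,0,0],"delta_pos": [0,0,0.01],"grip": 0.0}
    - {"dr": [0,0,0],"delta_pos": [0,0,0.02],"grip": 0.0}
    - {"dr": [0,0,0],"delta_pos": [0,0,0.02],"grip": 0.0}
    - {"dr": [0,0,0],"delta_pos": [0,0,0.02],"grip": 0.0}
    - {"dr": [0,0,0],"delta_pos": [0,0,0.02],"grip": 0.0}
    - {"dr": [0,0,0],"delta_pos": [0,0,0.01],"grip": 0.0}
    - {"dr": [0,0,0],"delta_pos": [0,0,0],"grip": 0.0}
    - {"dr": [0,0,0],"delta_pos": [0,0,0],"grip": 0.0}
    - {"dr": [0,0,0],"delta_pos": [0,0,0],"grip": 0.0}

```text
clock: 12.67
tool_pos: [0.6238, -0.0596, 0.1794]
eef_rot: [179.9, -0.0, 63.6]
wrist_force: [0.9, 0.2, 0.3]
grip_width: 0.0003
grip_force: 0.0
```

Request:
play_rows:
  targets:
    - {"dr": [0,0,0],"delta_pos": [0,0,0.01],"grip": 0.0}
    - {"dr": [0,0,0],"delta_pos": [0,0,0.015],"grip": 0.0}
    - {"dr": [0,0,0],"delta_pos": [0,0,0.015],"grip": 0.0}
    - {"dr": [0,0,0],"delta_pos": [0,0,0.015],"grip": 0.0}
    - {"dr": [0,0,0],"delta_pos": [0,0,0.01],"grip": 0.0}
    - {"dr": [0,0,0],"delta_pos": [0,0,0.005],"grip": 0.0}
    - {"dr": [0,0,0],"delta_pos": [0,0,0],"grip": 0.0}
    - {"dr": [0,0,0],"delta_pos": [0,0,0],"grip": 0.0}

```text
clock: 13.33
tool_pos: [0.6235, -0.0596, 0.1088]
eef_rot: [180.0, -0.0, 63.7]
wrist_force: [0.7, -0.1, 0.9]
grip_width: 0.0001
grip_force: 0.0
```

Request:
play_rows:
  targets:
    - {"dr": [0,0,0],"delta_pos": [0,0,0.001],"grip": 0.0}
    - {"dr": [0,0,0],"delta_pos": [0,0,0.001],"grip": 0.0}
    - {"dr": [0,0,0],"delta_pos": [0,0,0.001],"grip": 0.0}
    - {"dr": [0,0,0],"delta_pos": [0,0,0.001],"grip": 0.0}
    - {"dr": [0,0,0],"delta_pos": [0,0,0.001],"grip": 0.0}
    - {"dr": [0,0,0],"delta_pos": [0,0,0.001],"grip": 0.0}
    - {"dr": [0,0,0],"delta_pos": [0,0,0.001],"grip": 0.0}
    - {"dr": [0,0,0],"delta_pos": [0,0,0.001],"grip": 0.0}
    - {"dr": [0,0,0],"delta_pos": [0,0,0],"grip": 0.0}

```text
clock: 14.08
tool_pos: [0.6231, -0.0595, 0.1002]
eef_rot: [-180.0, -0.0, 63.7]
wrist_force: [0.2, -0.1, -0.9]
grip_width: -0.0
grip_force: 0.0
```

Request:
play_rows:
  targets:
    - {"dr": [0,0,0],"delta_pos": [0,0,0.001],"grip": 0.0}
    - {"dr": [0,0,0],"delta_pos": [0,0,0.001],"grip": 0.0}
    - {"dr": [0,0,0],"delta_pos": [0,0,0.001],"grip": 0.0}
    - {"dr": [0,0,0],"delta_pos": [0,0,0],"grip": 0.0}

```text
clock: 14.42
tool_pos: [0.6233, -0.0594, 0.0976]
eef_rot: [180.0, -0.0, 63.7]
wrist_force: [-1.3, 1.2, 4.3]
grip_width: -0.0002
grip_force: 2.2
```

Request:
play_rows:
  targets:
    - {"dr": [0,0,0],"delta_pos": [0,0,0.001],"grip": 0.0}
    - {"dr": [0,0,0],"delta_pos": [0,0,0.001],"grip": 0.0}
    - {"dr": [0,0,0],"delta_pos": [0,0,0.001],"grip": 0.0}
    - {"dr": [0,0,0],"delta_pos": [0,0,0],"grip": 0.0}

```text
clock: 14.75
tool_pos: [0.6231, -0.0595, 0.0938]
eef_rot: [-180.0, 0.0, 63.7]
wrist_force: [0.5, 0.5, 1.4]
grip_width: -0.0001
grip_force: 0.6
```

Request:
play_rows:
  targets:
    - {"dr": [0,0,0],"delta_pos": [0,0,0.001],"grip": 0.0}
    - {"dr": [0,0,0],"delta_pos": [0,0,0.001],"grip": 0.0}
    - {"dr": [0,0,0],"delta_pos": [0,0,0.001],"grip": 0.0}
    - {"dr": [0,0,0],"delta_pos": [0,0,0],"grip": 0.0}

```text
clock: 15.08
tool_pos: [0.623, -0.0596, 0.0908]
eef_rot: [-180.0, 0.0, 63.7]
wrist_force: [0.9, -0.5, -0.1]
grip_width: 0.0002
grip_force: 0.5
```

The force rose to 4.3 N and then dropped, so the striker has probably fired. I lift away and check.

Request:
play_rows:
  targets:
    - {"dr": [0,0,0],"delta_pos": [0,0,-0.003],"grip": 0.0}
    - {"dr": [0,0,0],"delta_pos": [0,0,-0.005],"grip": 0.0}
    - {"dr": [0,0,0],"delta_pos": [0,0,-0.01],"grip": 0.0}
    - {"dr": [0,0,0],"delta_pos": [0,0,-0.015],"grip": 0.0}
    - {"dr": [0,0,0],"delta_pos": [0,0,-0.02],"grip": 0.0}
    - {"dr": [0,0,0],"delta_pos": [0,0,-0.02],"grip": 0.0}
    - {"dr": [0,0,0],"delta_pos": [0,0,-0.02],"grip": 0.0}
    - {"dr": [0,0,0],"delta_pos": [0,0,-0.02],"grip": 0.0}
    - {"dr": [0,0,0],"delta_pos": [0,0,-0.01],"grip": 0.0}
    - {"dr": [0,0,0],"delta_pos": [0,0,0],"grip": 0.0}
    - {"dr": [0,0,0],"delta_pos": [0,0,0],"grip": 0.0}
    - {"dr": [0,0,0],"delta_pos": [0,0,0],"grip": 0.0}

```text
clock: 16.08
tool_pos: [0.6223, -0.0593, 0.2131]
eef_rot: [-179.9, 0.0, 63.7]
wrist_force: [-0.1, -0.0, -0.4]
grip_width: -0.0001
grip_force: 0.0
```

Run:
```python
from h import *
s=optics.read_camera("side")[:,:,::-1]; t=optics.read_camera("top")[:,:,::-1]
st=r.get_state(); print(st["tool_pos"],st["wrist_force"])
f=lambda im:cv2.resize(im,(390,520),interpolation=3)
s0=cv2.imread("pics/side0.png")
cv2.imwrite("pics/end.png",cv2.convertScaleAbs(np.hstack([f(s0[125:265,285:390]),f(s[125:265,285:390])]),alpha=1.6))
```

```text
[ 0.62224489 -0.05924289  0.21261996] [ 0.6396235   0.04252191 -0.00094323]
```

View pics/end.png

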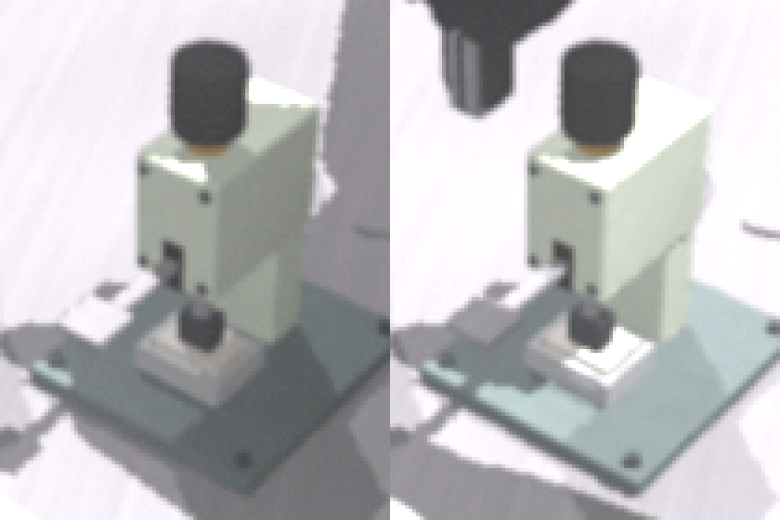

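The after image (right) matches the one before (left): knob down, die on the cassette in its nest, lever back at rest, hand clear. I hand the job in.

```bash
python3 -c "
from workcell import job
print(job.close_job())"
```

```text
the job is handed in; nothing more can be done
None
```

I caught the striker on its sear, fired it with a light press of the trip lever (about 4 N measured), and handed the job in; the cassette looks undisturbed in its nest and the hand is clear, but no verdict was returned.

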